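# Find the weighted balance bottle by lifting and press it home in its holder

## Task

One of the three capped white sample bottles standing loose on the worktop has a steel core; the other two are empty and look the same. Lift them a little, one at a time, to feel which is the heavy one; the light ones must end upright where they stood and must never be let go in the round cup holder. Put the heavy bottle upright into the cup and press it down until the cup's stiff sliding floor is fully down, without forcing it against the stop, then let go; push the floor with nothing but a bottle and leave the tape roll and the loose cap alone.

Things in the scene. Friction and masses are not known exactly. Their poses are not given: they have to be found in the camera images.
- bottle_1_center (a point): Centre (56 mm above the underside) of one of three capped white sample bottles, alike to the eye: 46 mm diameter, 112 mm tall, straight wall up to 70 mm, then shoulder and cap. Stands upright on the worktop, centre at z = 0.056; z axis up. One of the three (any) has a steel core, 0.35 to 0.49 kg; two are empty, 0.07 to 0.11 kg. Only wrist load tells which.
- bottle_2_center (a point): Centre (56 mm above the underside) of one of three capped white sample bottles, alike to the eye: 46 mm diameter, 112 mm tall, straight wall up to 70 mm, then shoulder and cap. Stands upright on the worktop, centre at z = 0.056; z axis up. One of the three (any) has a steel core, 0.35 to 0.49 kg; two are empty, 0.07 to 0.11 kg. Only wrist load tells which.
- bottle_3_center (a point): Centre (56 mm above the underside) of one of three capped white sample bottles, alike to the eye: 46 mm diameter, 112 mm tall, straight wall up to 70 mm, then shoulder and cap. Stands upright on the worktop, centre at z = 0.056; z axis up. One of the three (any) has a steel core, 0.35 to 0.49 kg; two are empty, 0.07 to 0.11 kg. Only wrist load tells which.
- holder_mouth (a point): Centre of the rim of the bottle holder: a grey plastic cup, bore 51 mm, outer diameter 60 mm, on a square 100 mm aluminium foot fixed to the worktop. 52 mm above the worktop when unloaded; z axis up, along the bore. A bottle fully home has its centre 26 mm above this point.
- pan (a joint): How far (m) the whole cup has sunk on the light spring under it: 0 unloaded, 1 mm per newton, hard stop at 0.007. It sinks 3.4 to 4.8 mm under the heavy bottle at rest, about 1 mm under a light one.
- seat (a joint): Travel (m) of the cup's sliding floor, a dark steel disc: at 0 its top is 10 mm below the rim, at 0.020 (fully down, hard stop) 30 mm below. Starts at 0 to 0.006. A 12 N friction brake holds it where it is left: the heavy bottle must be pressed with about 8 to 12 N beyond its weight, after the cup itself has sunk to its stop; the force climbs steeply at the end (over 40 N is forcing).
- rocker: Rocker shaker at the left of the worktop (fixed, x 0.45 to 0.8, y 0.2 to 0.65), with two baskets of packed bottles on its tray reaching up to 0.35 m above the worktop: raise the hand or draw it in before swinging past.
- tape: Roll of masking tape lying flat, 68 mm diameter, 19 mm high; a bystander, origin at the centre of its underside.
- loose_cap: Loose white bottle cap, 23 mm diameter, 17 mm high, a bystander; origin at the centre of its underside.
Not all that is in view belongs to the job. Leave any orange or yellow look-alike of the part that bears bottle_2_center alone.

How it is judged:
On the way, in this order (a step that is already met when the one before it is completed fails the run):
1. a bottle is lifted clear of the worktop, upright (((height (world z) of bottle_1_center above 0.062 m and angle between bottle_1_center's own z axis and vertical below 0.3 rad) or (height (world z) of bottle_2_center above 0.062 m and angle between bottle_2_center's own z axis and vertical below 0.3 rad) or (height (world z) of bottle_3_center above 0.062 m and angle between bottle_3_center's own z axis and vertical below 0.3 rad))), for 0.2 s.
2. a bottle stands in the cup with the sliding floor pressed fully down (((horizontal distance between bottle_1_center and holder_mouth below 0.005 m and z of bottle_1_center in the frame of holder_mouth below 0.029 m and angle between bottle_1_center's own z axis and vertical below 0.1 rad and value of joint seat above 0.018 m) or (horizontal distance between bottle_2_center and holder_mouth below 0.005 m and z of bottle_2_center in the frame of holder_mouth below 0.029 m and angle between bottle_2_center's own z axis and vertical below 0.1 rad and value of joint seat above 0.018 m) or (horizontal distance between bottle_3_center and holder_mouth below 0.005 m and z of bottle_3_center in the frame of holder_mouth below 0.029 m and angle between bottle_3_center's own z axis and vertical below 0.1 rad and value of joint seat above 0.018 m))), for 0.2 s.
At the end, for the whole second after the job is handed in: The heavy bottle (cup sunk over 2.5 mm) stands upright (0.1 rad), released, in the cup, within 5 mm of its axis, its centre under 29 mm above the rim, floor travel over 18 mm; both other bottles stand upright (0.1 rad) on the worktop within 40 mm of their starts; all at rest (((horizontal distance between bottle_1_center and holder_mouth below 0.005 m and z of bottle_1_center in the frame of holder_mouth below 0.029 m and angle between each of bottle_1_center, bottle_2_center, bottle_3_center's own z axis and vertical below 0.1 rad and height (world z) of each of bottle_2_center, bottle_3_center below 0.06 m and distance of each of bottle_2_center, bottle_3_center from where it was at the start of the episode below 0.04 m) or (horizontal distance between bottle_2_center and holder_mouth below 0.005 m and z of bottle_2_center in the frame of holder_mouth below 0.029 m and angle between each of bottle_2_center, bottle_1_center, bottle_3_center's own z axis and vertical below 0.1 rad and height (world z) of each of bottle_1_center, bottle_3_center below 0.06 m and distance of each of bottle_1_center, bottle_3_center from where it was at the start of the episode below 0.04 m) or (horizontal distance between bottle_3_center and holder_mouth below 0.005 m and z of bottle_3_center in the frame of holder_mouth below 0.029 m and angle between each of bottle_3_center, bottle_1_center, bottle_2_center's own z axis and vertical below 0.1 rad and height (world z) of each of bottle_1_center, bottle_2_center below 0.06 m and distance of each of bottle_1_center, bottle_2_center from where it was at the start of the episode below 0.04 m)) and value of joint seat above 0.018 m and value of joint pan above 0.0025 m and linear speed of each of bottle_1, bottle_2, bottle_3 below 0.02 m/s); the robot touches nothing.
It fails at once if a light bottle is let go in the cup ((horizontal distance between bottle_1_center and holder_mouth below 0.012 m and z of bottle_1_center in the frame of seat below 0.0572 m and contact force between the fingers and bottle_1 below 0.05 N and linear speed of bottle_1 below 0.005 m/s and value of joint pan below 0.002 m) or (horizontal distance between bottle_2_center and holder_mouth below 0.012 m and z of bottle_2_center in the frame of seat below 0.0572 m and contact force between the fingers and bottle_2 below 0.05 N and linear speed of bottle_2 below 0.005 m/s and value of joint pan below 0.002 m) or (horizontal distance between bottle_3_center and holder_mouth below 0.012 m and z of bottle_3_center in the frame of seat below 0.0572 m and contact force between the fingers and bottle_3 below 0.05 N and linear speed of bottle_3 below 0.005 m/s and value of joint pan below 0.002 m)).
It fails at once if a bottle is tipped by more than 0.5 rad (angle between any of bottle_1_center, bottle_2_center, bottle_3_center's own z axis and vertical above 0.5 rad).
It fails at once if the sliding floor is pushed down with no bottle in the cup (value of joint seat above 0.009 m and not ((horizontal distance between bottle_1_center and holder_mouth below 0.012 m and z of bottle_1_center in the frame of holder_mouth below 0.055 m) or (horizontal distance between bottle_2_center and holder_mouth below 0.012 m and z of bottle_2_center in the frame of holder_mouth below 0.055 m) or (horizontal distance between bottle_3_center and holder_mouth below 0.012 m and z of bottle_3_center in the frame of holder_mouth below 0.055 m))).
It fails at once if a bottle is forced against the holder with more than 40 N (contact force between any of bottle_1, bottle_2, bottle_3 and holder above 40 N).
It fails at once if the tape roll or the loose cap is moved by more than 30 mm (distance of any of tape, loose_cap from where it was at the start of the episode above 0.03 m).
It also fails if it takes over 72 s, if anything falls off the work surface, if the arm or the gripper's body presses on something with over 40 N, if the wrist force passes 120 N, or if a joint passes its speed limit or range.

## Robot

A 6-joint arm with a two-finger parallel gripper is mounted at the origin on a cart in front of the work surface, level with it; the furniture and walls round the work are solid. World frame = base frame: x ahead of the robot, y to its left, z up, the work surface at z = 0. Lengths are in m, angles in rad, forces in N, time in s.
With the tool pointing down it reaches from about 0.25 to 0.775 m from the base axis. Payload 4 kg.
Tool frame: the origin (TCP) lies midway between the tips of the shut fingers; the grasp point (between the pads) lies 19 mm behind it; z points along the fingers, y is the direction in which the jaws open and shut (so a half turn about z gives the same grasp; the last joint's range is limited). The gripper opens to 94 mm and grips with 3 to 60 N. Pads are 16 mm wide; open, the fingers measure 119 mm over their backs; the gripper's body (75 mm by 177 mm) begins 78 mm behind the grasp point.
Start: joints at [-1.277, 0.087, 1.371, -0, 1.684, -0.103], TCP at [0.213, -0.507, 0.206] pointing down, gripper open.
Joint ranges: [-3.1, 3.1], [-0.76, 2.03], [0.27, 2.55], [-1.08, 4.22], [0.17, 2.65], [-2.57, 2.57]. Speed limits (rad/s): [2.79, 2.79, 3.14, 3.14, 3.14, 3.14].

## Interface

Orientations are given as a rotation vector (axis times angle).
In Python, from cell import r, cams, close_job, nets gives the robot as it stands.
- The arm moves only by the shell command python3 -m pendant 'ROWS' [FORCE]. ROWS is JSON, a list that holds one entry, the list of rows, each a list of 7 numbers: the finger opening in mm, from 0 to 94, then the shift along the tool's x, y, z in mm, then the turn, a rotation vector about the tool's x, y, z in rad. A call has 1 to 10 rows; each row is the pose to reach, as a shift and turn from the pose measured when the call began, along the tool's axes at that moment; what a row does not reach only later rows make up. A row lasts 1/12 s, in which the tool goes at most 41.7 mm and 7.16 degrees, less where a joint would pass 70% of its speed; a pose out of reach is approached as far as the arm can. A call with a gripper value outside its range is refused whole. The fingers move at their own pace and stop on an object; FORCE is the grip in N (left out, the last holds). Time passes only in rows, so rows that repeat a pose let the fingers close. It gives the time, the measured TCP pose, the force and the opening at its end, in the units of the state.
- r.get_obs(): the state, without advancing time (a new reading comes with each control period).
- cams.camera(name): name is "side" or "top" or "wrist"; returns (picture, depth): 384x512x3 uint8, red, green, blue; 384x512 float32, m along the optical axis (not along the pixel's ray), 0 where there is no reading.
- cams.calibration(name): a dict with "fx", "fy", "cx", "cy" (pixels), "T" (4x4, takes a point from camera to world coordinates). Camera axes: x right, y up, looking along -z (the intrinsics and any distortion apply to the point x, -y, -z); pixel columns grow to the right and rows downward; lengths in m; the calibration is good to about 2 mm. A picture is of the moment at which its call begins: read the wrist's pose just before it. calibration takes no time and is no camera call; for the wrist camera it gives the pose at the moment of the call.
- close_job(): hands the job in, once; it reports no verdict.
Trained networks look in the newest picture that a camera, given by its name, has taken for a name from the list of things; names that differ only in an ending like _2 or _b are one class to them, and where a whole thing is asked for, a point or a joint stands for the part that bears it (a point fixed in the world has none). Each returns a list of dicts, best first, with "conf" (0 to 1); they miss things now and then, are a little off and sometimes report something else, mostly with a low value. They report only what shows in the picture. A call takes as long as a camera call. They do not tell look-alikes from the thing itself.
- nets.silhouettes(camera, target): "pixels" (384x512 bool, what is visible of it) and "xy" ([column, row] in pixels, amid what is visible of it).
- nets.tip_of(camera, target): "xy" ([column, row] in pixels: a listed point, or the origin of a listed thing).
The state is a dict: "time": time; "q": joint angles; "dq": joint speeds; "tau": joint torques, N m; "ee_pos": TCP position; "tcp_rot": TCP orientation; "ft_force": force on the tool from outside, world axes, zero at the start; "wrist_torque": the same for the moment, N m; "opening": finger opening in m.
Only numpy, scipy, OpenCV 4.12 (cv2) and the standard library are available. Lean on these libraries where they do the work, as an engineer would, in place of code of your own. Each camera call takes 0.05 s, during which the arm holds its last target.

## Working session

There is one attempt and no reset: what is moved stays moved. The work goes in short steps, Python scripts to look and compute and a shell command to move; the robot and the scene stay as the last step left them, time stands still between calls to the robot, and variables do not carry over. Pictures are saved under pics/ and viewed, and the job is handed in when it is done.

```bash
ls; mkdir -p pics
cat > h.py <<'E'
import numpy as np,cv2
from cell import r,cams,close_job,nets
def save(p,n): cv2.imwrite('pics/'+n+'.png',cv2.cvtColor(p,cv2.COLOR_RGB2BGR))
def p2w(c,u,v,d):
    k=cams.calibration(c) if isinstance(c,str) else c
    p=np.array([(u-k['cx'])/k['fx']*d,-(v-k['cy'])/k['fy']*d,-d,1.]);return (k['T']@p)[:3]
def ray(c,u,v,z):
    k=cams.calibration(c) if isinstance(c,str) else c
    o=k['T'][:3,3];d=k['T'][:3,:3]@np.array([(u-k['cx'])/k['fx'],-(v-k['cy'])/k['fy'],-1.])
    return o+d*(z-o[2])/d[2]
E
python3 - <<'E'
from h import *
o=r.get_obs();print({k:np.round(v,4) for k,v in o.items()})
for c in ['top','side']:
    p,d=cams.camera(c);save(p,c+'0');np.save('pics/d_'+c,d)
    k=cams.calibration(c);print(c,{a:(np.round(b,3)) for a,b in k.items()})
    for t in ['bottle_1_center','holder_mouth','tape','loose_cap']:
        print(t,[(np.round(x['xy'],1),round(x['conf'],2), np.round(p2w(k,*x['xy'],d[int(x['xy'][1]),int(x['xy'][0])]),3)) for x in nets.tip_of(c,t)])
print(r.get_obs()['time'])
E
```

```text
pics
{'time': np.float64(0.0), 'q': array([-1.2771,  0.088 ,  1.3722, -0.    ,  1.6836, -0.1031]), 'dq': array([ 0.0003,  0.0022, -0.0007, -0.0011,  0.0002, -0.0005]), 'tau': array([ 2.40000e-03, -3.40182e+01, -3.02423e+01,  7.17000e-02,
        3.30000e-02, -2.00000e-04]), 'ee_pos': array([ 0.2124, -0.5068,  0.2043]), 'tcp_rot': array([-3.0778e+00, -6.1880e-01,  3.0000e-04]), 'ft_force': array([ 0.0557,  0.5695, -0.5237]), 'wrist_torque': array([-0.0176, -0.0254,  0.0183]), 'opening': np.float64(0.094)}
top {'fx': np.float64(418.8), 'fy': np.float64(418.8), 'cx': np.float64(255.632), 'cy': np.float64(193.845), 'T': array([[ 0.033,  0.97 , -0.24 ,  0.165],
       [-0.999,  0.033, -0.004,  0.033],
       [ 0.004,  0.24 ,  0.971,  1.488],
       [ 0.   ,  0.   ,  0.   ,  1.   ]])}
bottle_1_center [(array([363., 206.]), 0.57, array([ 0.477, -0.326,  0.103]))]
holder_mouth [(array([248.8, 202.8]), 0.47, array([0.489, 0.062, 0.039]))]
tape [(array([329.9, 215.9]), 0.5, array([ 0.46 , -0.233, -0.003]))]
loose_cap [(array([332.3, 240.6]), 0.61, array([ 0.37 , -0.24 ,  0.001]))]
side {'fx': np.float64(374.035), 'fy': np.float64(374.035), 'cx': np.float64(255.893), 'cy': np.float64(192.322), 'T': array([[ 0.998, -0.049,  0.046,  0.557],
       [ 0.067,  0.646, -0.76 , -0.78 ],
       [ 0.008,  0.762,  0.648,  0.74 ],
       [ 0.   ,  0.   ,  0.   ,  1.   ]])}
bottle_1_center [(array([231.1, 302.2]), 0.86, array([ 0.484, -0.354,  0.085])), (array([275.6, 249.7]), 0.58, array([ 0.569, -0.198,  0.072]))]
holder_mouth [(array([248.5, 188.8]), 0.66, array([0.485, 0.056, 0.04 ]))]
tape [(array([229.8, 275.3]), 0.61, array([ 0.462, -0.226,  0.001]))]
loose_cap [(array([191.5, 278.4]), 0.58, array([ 0.374, -0.246,  0.008]))]
0.5
```

View pics/top0.png

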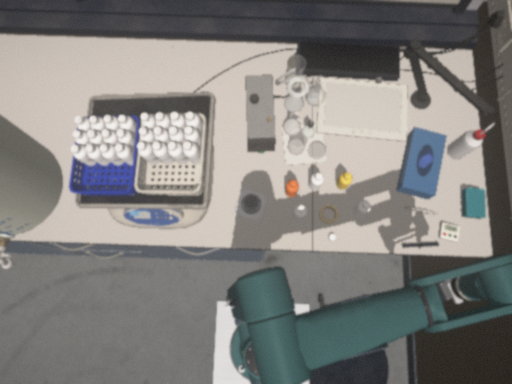

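View pics/side0.png

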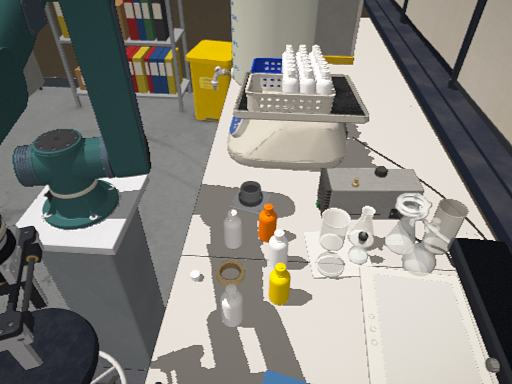

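```bash
cat >> h.py <<'E'
from scipy.optimize import least_squares
def cloud(c,d):
    k=cams.calibration(c) if isinstance(c,str) else c
    v,u=np.nonzero(d>0);z=d[v,u]
    P=np.stack([(u-k['cx'])/k['fx']*z,-(v-k['cy'])/k['fy']*z,-z,np.ones_like(z)],1)
    return (P@k['T'].T)[:,:3],u,v
def fit(P,c,R=0.023,rad=0.04,zl=(0.015,0.068)):
    c=np.array(c,float)
    for _ in range(3):
        m=(np.hypot(*(P[:,:2]-c).T)<rad)&(P[:,2]>zl[0])&(P[:,2]<zl[1]);Q=P[m,:2]
        if len(Q)<6: return c,len(Q),None
        s=least_squares(lambda x:np.hypot(*(Q-x).T)-R,c,loss='soft_l1',f_scale=0.002);c=s.x
    return c,len(Q),np.sqrt(np.mean(s.fun**2))
E
python3 - <<'E'
from h import *
for c in ['side','top']:
    d=np.load(f'pics/d_{c}.npy');P,u,v=cloud(c,d)
    for n,g in dict(A=(.484,-.05),B=(.58,-.12),C=(.48,-.335),Or=(.57,-.03),Ye=(.57,-.24)).items():
        print(c,n,fit(P,g))
    # heights map clusters
    m=(P[:,2]>0.095)&(P[:,2]<0.125)&(P[:,0]>.35)&(P[:,0]<.68)&(P[:,1]>-.45)&(P[:,1]<.1)
    for p,a,b in list(zip(np.round(P[m],3),u[m],v[m]))[::3]: print(p,a,b)
E
python3 - <<'E'
import cv2
a=cv2.imread('pics/side0.png')[160:340,160:330];cv2.imwrite('pics/s_crop.png',cv2.resize(a,None,fx=3.3,fy=3.3,interpolation=3))
a=cv2.imread('pics/top0.png')[150:260,220:400];cv2.imwrite('pics/t_crop.png',cv2.resize(a,None,fx=4,fy=4,interpolation=3))
E
```

```text
side A (array([ 0.484, -0.05 ]), 0, None)
side B (array([ 0.54666139, -0.13097651]), 218, np.float64(0.00592325805506111))
side C (array([ 0.48022029, -0.33802374]), 296, np.float64(0.0005883066898993106))
side Or (array([ 0.57, -0.03]), 0, None)
side Ye (array([ 0.57, -0.24]), 3, None)
[ 0.538 -0.085  0.112] 265 204
[ 0.546 -0.082  0.109] 268 204
[ 0.536 -0.088  0.11 ] 264 205
[ 0.543 -0.088  0.111] 267 205
[ 0.551 -0.084  0.109] 270 205
[ 0.538 -0.088  0.108] 265 206
[ 0.546 -0.092  0.112] 268 206
[ 0.553 -0.089  0.11 ] 271 206
[ 0.539 -0.092  0.108] 265 207
[ 0.546 -0.094  0.11 ] 268 207
[ 0.554 -0.092  0.108] 271 207
[ 0.539 -0.098  0.11 ] 265 208
[ 0.546 -0.098  0.11 ] 268 208
[ 0.554 -0.096  0.109] 271 208
[ 0.539 -0.098  0.106] 265 209
[ 0.546 -0.099  0.108] 268 209
[ 0.554 -0.099  0.109] 271 209
[ 0.453 -0.112  0.11 ] 230 210
[ 0.461 -0.112  0.111] 233 210
[ 0.536 -0.096  0.101] 264 210
[ 0.544 -0.1    0.105] 267 210
[ 0.551 -0.098  0.104] 270 210
[ 0.448 -0.113  0.108] 228 211
[ 0.456 -0.117  0.112] 231 211
[ 0.463 -0.112  0.108] 234 211
[ 0.539 -0.098  0.1  ] 265 211
[ 0.54
[... 6311 characters left out ...]
25  0.096] 362 204
[ 0.483 -0.332  0.109] 365 204
[ 0.483 -0.341  0.11 ] 368 204
[ 0.472 -0.116  0.108] 301 205
[ 0.48  -0.326  0.106] 363 205
[ 0.48  -0.336  0.106] 366 205
[ 0.479 -0.344  0.114] 369 205
[ 0.469 -0.116  0.106] 301 206
[ 0.477 -0.326  0.103] 363 206
[ 0.475 -0.334  0.114] 366 206
[ 0.465 -0.106  0.108] 298 207
[ 0.465 -0.116  0.11 ] 301 207
[ 0.465 -0.126  0.112] 304 207
[ 0.473 -0.335  0.107] 366 207
[ 0.461 -0.109  0.112] 299 208
[ 0.46  -0.118  0.116] 302 208
[ 0.472 -0.335  0.096] 365 208
[ 0.457 -0.115  0.113] 301 209
[ 0.458 -0.125  0.113] 304 209
[ 0.454 -0.112  0.11 ] 300 210
[ 0.456 -0.123  0.106] 303 210
[ 0.451 -0.116  0.11 ] 301 211
[ 0.451 -0.117  0.096] 301 212
```

View pics/s_crop.png

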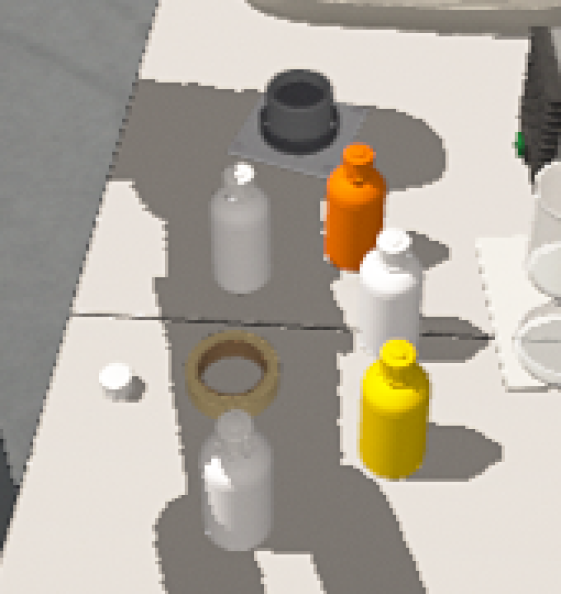

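View pics/t_crop.png

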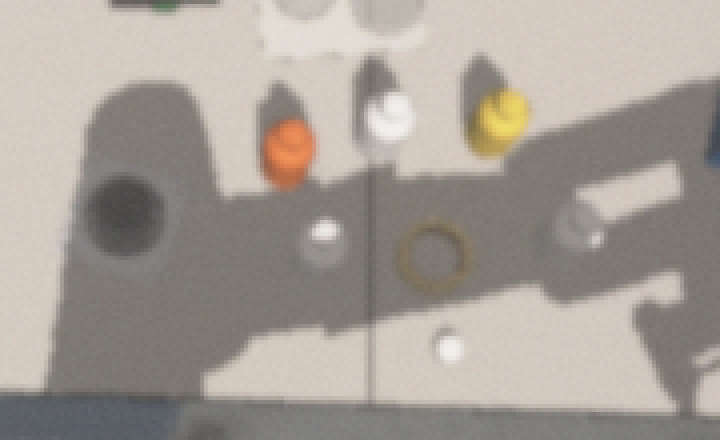

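Run:
```python
from h import *
for c in ['side','top']:
    d=np.load(f'pics/d_{c}.npy');P,u,v=cloud(c,d)
    for n,g in dict(A=(.458,-.118),B=(.576,-.178),C=(.48,-.337),Or=(.546,-.09),Ye=(.578,-.276)).items():
        print(c,n,fit(P,g,rad=0.033))
    print('H',fit(P,(.487,.058),R=.030,rad=.04,zl=(.01,.047)))
    m=(P[:,2]>0.045)&(P[:,2]<0.065)&(np.hypot(P[:,0]-.487,P[:,1]-.058)<.06)
    Q=P[m];print('rim',len(Q),Q.mean(0),Q.min(0),Q.max(0),fit(P,(.487,.058),R=.0278,rad=.045,zl=(.047,.06)))
    print('tape',[(a.round(3)) for a in [P[(P[:,2]>.01)&(P[:,2]<.03)&(np.hypot(P[:,0]-.46,P[:,1]+.23)<.05)]] for a in (a.min(0),a.max(0))])
```

```text
side A (array([ 0.45730642, -0.11887562]), 264, np.float64(0.0009584164292627357))
side B (array([ 0.57462344, -0.17611206]), 252, np.float64(0.0007585059498686921))
side C (array([ 0.48022029, -0.33802374]), 296, np.float64(0.0005883066899007753))
side Or (array([ 0.54462235, -0.08976004]), 238, np.float64(0.0009801072542806727))
side Ye (array([ 0.57944271, -0.27714176]), 292, np.float64(0.0007295672351175625))
H (array([0.48882352, 0.05063444]), 389, np.float64(0.008335496129310036))
rim 116 [0.48905069 0.04984539 0.04942876] [0.46028188 0.02110937 0.04506598] [0.5186205  0.08169121 0.05338931] (array([0.48885398, 0.05182083]), 97, np.float64(0.0018146597265361565))
tape [array([ 0.43 , -0.261,  0.01 ]), array([ 0.496, -0.193,  0.023])]
top A (array([ 0.46156161, -0.11620439]), 39, np.float64(0.0006017484527920965))
top B (array([ 0.57856648, -0.17383859]), 57, np.float64(0.0008575534514685694))
top C (array([ 0.48375754, -0.33555109]), 60, np.float64(0.0010119569246006916))
top Or (array([ 0.54887615, -0.08751237]), 50, np.float64(0.000631801395834123))
top Ye (array([ 0.58327337, -0.27521617]), 59, np.float64(0.0008070898505529733))
H (array([0.48844298, 0.05088518]), 225, np.float64(0.011334709360991268))
rim 105 [0.49260652 0.05532255 0.05062449] [0.46351224 0.02594528 0.04503355] [0.52282102 0.08261288 0.06177374] (array([0.49302972, 0.05587719]), 77, np.float64(0.005512916720183649))
tape [array([ 0.433, -0.259,  0.01 ]), array([ 0.5  , -0.19 ,  0.029])]
```

```bash
cat >> h.py <<'E'
from scipy.spatial.transform import Rotation as Ro
def go(x,y,z,yaw=None):
    """yaw: direction of jaws (tool y) about world z; tool down"""
    o=r.get_obs();R=Ro.from_rotvec(o['tcp_rot']);p=np.array(o['ee_pos'])
    s=R.inv().apply(np.array([x,y,z])-p)*1000
    if yaw is None: rv=np.zeros(3)
    else:
        ty=np.array([np.cos(yaw),np.sin(yaw),0]);tz=np.array([0,0,-1.])
        M=np.stack([np.cross(ty,tz),ty,tz],1)
        if np.dot(ty,R.as_matrix()[:,1])<0: M[:,:2]*=-1
        rv=(R.inv()*Ro.from_matrix(M)).as_rotvec()
    print('row',np.round(s,1),np.round(rv,3),'rows needed',np.linalg.norm(s)/41.7,np.degrees(np.linalg.norm(rv))/7.16)
def st():
    o=r.get_obs();print('t',round(float(o['time']),2),'p',np.round(o['ee_pos'],4),'rot',np.round(o['tcp_rot'],3),'F',np.round(o['ft_force'],2),'open',round(float(o['opening']),4),'q',np.round(o['q'],2))
E
python3 - <<'E'
from h import *
st()
a=np.arctan2(-.337,.482);print(a)
go(.482,-.337,.15,a)
P,u,v=cloud('side',np.load('pics/d_side.npy'))
m=(P[:,2]>.12)&(P[:,0]<.75)&(P[:,0]>.3)&(P[:,1]<.15)
import collections
print(collections.Counter(tuple(x) for x in np.round(P[m]/.03).astype(int)*3))
E
```

```text
t 0.5 p [ 0.2126 -0.5073  0.2055] rot [ 3.08   0.619 -0.   ] F [ 0.73 -0.35  0.54] open 0.0941 q [-1.28  0.09  1.37 -0.    1.68 -0.1 ]
-0.6101687837810367
row [314.3 -52.9  55.5] [ 0.     0.    -0.564] rows needed 7.758758839811479 4.511724008423138
Counter({(np.int64(72), np.int64(0), np.int64(12)): 3, (np.int64(72), np.int64(6), np.int64(12)): 2, (np.int64(75), np.int64(6), np.int64(12)): 2, (np.int64(72), np.int64(3), np.int64(12)): 2, (np.int64(75), np.int64(3), np.int64(12)): 1, (np.int64(72), np.int64(-3), np.int64(12)): 1})
```

```bash
python3 -m pendant '[[[74,314,-53,45,0,0,-0.564],[74,314,-53,45,0,0,-0.564],[74,314,-53,45,0,0,-0.564],[74,314,-53,45,0,0,-0.564],[74,314,-53,45,0,0,-0.564],[74,314,-53,45,0,0,-0.564],[74,314,-53,45,0,0,-0.564],[74,314,-53,45,0,0,-0.564],[74,314,-53,45,0,0,-0.564],[74,314,-53,45,0,0,-0.564]]]' 25
python3 - <<'E'
from h import *
st()
k=cams.calibration('wrist');p,d=cams.camera('wrist');save(p,'w1');print({a:(np.round(b,3)) for a,b in k.items()})
P,u,v=cloud(k,d);print(fit(P,(.482,-.337),rad=.033))
m=(P[:,2]>.1)&(P[:,2]<.12)&(np.hypot(P[:,0]-.482,P[:,1]+.337)<.025);print(m.sum(),P[m].mean(0),P[m].max(0),P[m].min(0))
go(.482,-.337,.038,np.arctan2(-.337,.482))
E
```

```text
time: 1.33
ee_pos: [0.4824, -0.3359, 0.1598]
tcp_rot: [-2.783, -1.456, 0.002]
ft_force: [-0.3, -0.7, -0.4]
opening: 0.0739
t 1.33 p [ 0.4824 -0.3359  0.1598] rot [-2.783e+00 -1.456e+00  2.000e-03] F [-0.28 -0.73 -0.41] open 0.0739 q [-0.7   0.19  1.35 -0.    1.61 -0.1 ]
{'fx': np.float64(276.435), 'fy': np.float64(276.435), 'cx': np.float64(256.133), 'cy': np.float64(192.444), 'T': array([[ 0.822,  0.554,  0.135,  0.521],
       [-0.57 ,  0.799,  0.191, -0.281],
       [-0.002, -0.234,  0.972,  0.339],
       [ 0.   ,  0.   ,  0.   ,  1.   ]])}
(array([ 0.48251393, -0.33731219]), 244, np.float64(0.0001390462782672687))
566 [ 0.48396543 -0.3363874   0.10916193] [ 0.4946744  -0.32593668  0.11290029] [ 0.47222917 -0.34850524  0.10000675]
row [  0.3   0.4 122.3] [-0.001  0.001  0.001] rows needed 2.932226190523225 0.01320379325099527
```

View pics/w1.png

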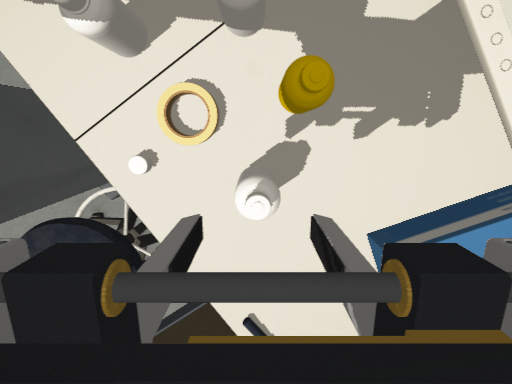

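The wrist picture shows bottle C at about (258,200), centred between the fingers, with yellow, tape and loose cap clear. Descend and grip.

```bash
python3 -m pendant '[[[74,0.6,0,40,0,0,0],[74,0.6,0,80,0,0,0],[74,0.6,0,121,0,0,0],[74,0.6,0,121,0,0,0],[74,0.6,0,121,0,0,0],[40,0.6,0,121,0,0,0],[40,0.6,0,121,0,0,0],[40,0.6,0,121,0,0,0],[40,0.6,0,121,0,0,0],[40,0.6,0,121,0,0,0]]]' 25
python3 -c "
from h import *
st()"
```

```text
time: 2.22
ee_pos: [0.4827, -0.3373, 0.0414]
tcp_rot: [2.783, 1.452, 0.0]
ft_force: [-0.8, -0.1, 5.1]
opening: 0.0455
t 2.22 p [ 0.4827 -0.3373  0.0414] rot [2.783 1.452 0.   ] F [-0.81 -0.09  5.1 ] open 0.0455 q [-0.71  0.26  1.51 -0.    1.37 -0.1 ]
```

```bash
python3 -m pendant '[[[40,0,0,0,0,0,0],[40,0,0,-5,0,0,0],[40,0,0,-10,0,0,0],[40,0,0,-15,0,0,0],[40,0,0,-15,0,0,0],[40,0,0,-15,0,0,0],[40,0,0,-15,0,0,0],[40,0,0,-15,0,0,0],[40,0,0,-15,0,0,0]]]'
python3 -c "
from h import *
st()"
```

```text
time: 2.97
ee_pos: [0.4824, -0.3371, 0.056]
tcp_rot: [2.783, 1.452, -0.0]
ft_force: [-0.3, 0.5, -2.7]
opening: 0.0451
t 2.97 p [ 0.4824 -0.3371  0.056 ] rot [ 2.783  1.452 -0.   ] F [-0.29  0.53 -2.67] open 0.0451 q [-0.71  0.24  1.49 -0.    1.4  -0.1 ]
```

```bash
for i in 1 2 3; do python3 -m pendant '[[[40,0,0,0,0,0,0],[40,0,0,0,0,0,0],[40,0,0,0,0,0,0]]]'|grep -E "time|force|ee_pos"; done
python3 - <<'E'
from h import *
Fz=[]
for i in range(3): p,d=cams.camera('side');Fz.append(r.get_obs()['ft_force'][2])
print(Fz);save(p,'s2');k=cams.calibration('side');P,u,v=cloud(k,d)
print(fit(P,(.481,-.338),rad=.035,zl=(.03,.07)));st()
k=cams.calibration('wrist');p,d=cams.camera('wrist');P,u,v=cloud(k,d);print(fit(P,(.482,-.337),rad=.033,zl=(.03,.08)))
E
```

```text
time: 3.22
ee_pos: [0.4824, -0.337, 0.0558]
ft_force: [0.1, 0.0, -0.6]
time: 3.47
ee_pos: [0.4823, -0.3369, 0.0558]
ft_force: [-0.0, 0.5, -0.6]
time: 3.72
ee_pos: [0.4824, -0.337, 0.0558]
ft_force: [-0.0, -0.5, -1.1]
[np.float64(0.14530557938458855), np.float64(-2.348410707355151), np.float64(-1.429646098189627)]
(array([ 0.47998128, -0.33832544]), 207, np.float64(0.002878378847531611))
t 3.87 p [ 0.4823 -0.337   0.0558] rot [ 2.784e+00  1.453e+00 -1.000e-03] F [ 0.13 -0.33 -1.43] open 0.0453 q [-0.71  0.24  1.49 -0.    1.4  -0.1 ]
(array([ 0.48255994, -0.33717925]), 1406, np.float64(0.0029502332017078007))
```

View pics/s2.png

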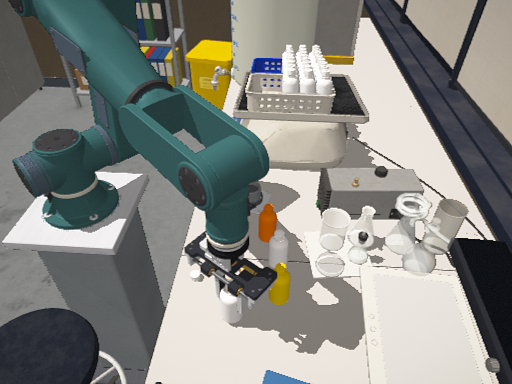

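About −1.1 N on average, so C is light. The picture shows it upright in the hand at about (230,305). Setting it back.

```bash
python3 -m pendant '[[[40,0,0,5,0,0,0],[40,0,0,10,0,0,0],[40,0,0,14.2,0,0,0],[40,0,0,14.5,0,0,0],[40,0,0,14.5,0,0,0],[74,0,0,14.5,0,0,0],[74,0,0,14.5,0,0,0],[74,0,0,14.5,0,0,0],[74,0,0,14.5,0,0,0]]]'
python3 -m pendant '[[[74,0,0,-20,0,0,0],[74,0,0,-60,0,0,0],[74,0,0,-100,0,0,0],[74,0,0,-125,0,0,0],[74,0,0,-125,0,0,0]]]'
python3 - <<'E'
from h import *
st()
k=cams.calibration('wrist');p,d=cams.camera('wrist');save(p,'w3');P,u,v=cloud(k,d);print('C',fit(P,(.482,-.337),rad=.033),'B',fit(P,(.576,-.175),rad=.03),'A',fit(P,(.46,-.117),rad=.03))
go(.577,-.175,.17,np.arctan2(-.175,.577))
E
```

```text
time: 4.67
ee_pos: [0.4824, -0.3371, 0.0411]
tcp_rot: [2.783, 1.453, -0.0]
ft_force: [0.7, 0.0, -0.1]
opening: 0.0685
time: 5.08
ee_pos: [0.4854, -0.3393, 0.1746]
tcp_rot: [2.771, 1.446, 0.008]
ft_force: [-0.0, 0.5, 0.8]
opening: 0.0736
t 5.08 p [ 0.4854 -0.3393  0.1746] rot [2.771 1.446 0.008] F [-0.04  0.5   0.79] open 0.0736 q [-0.71  0.18  1.33 -0.    1.62 -0.1 ]
C (array([ 0.48227947, -0.33729032]), 215, np.float64(0.0001403763797449784)) B (array([ 0.57693392, -0.17561628]), 711, np.float64(0.00028566839348709663)) A (array([ 0.45974974, -0.11827964]), 1246, np.float64(0.0003884248198087981))
row [187.1 -17.3   0.3] [ 0.01   0.004 -0.314] rows needed 4.505655107704408 2.5166585379010455
```

View pics/w3.png

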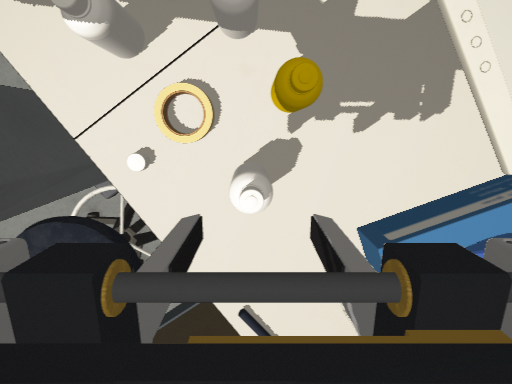

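C stands upright where it was (image 251,192). Next is B.

```bash
python3 -m pendant '[[[74,187,-17,0,0.01,0.004,-0.314],[74,187,-17,0,0.01,0.004,-0.314],[74,187,-17,0,0.01,0.004,-0.314],[74,187,-17,0,0.01,0.004,-0.314],[74,187,-17,0,0.01,0.004,-0.314],[74,187,-17,0,0.01,0.004,-0.314],[74,187,-17,0,0.01,0.004,-0.314]]]'
python3 - <<'E'
from h import *
st()
k=cams.calibration('wrist');p,d=cams.camera('wrist');save(p,'w4');P,u,v=cloud(k,d);b=fit(P,(.577,-.1755),rad=.033);print('B',b,'A',fit(P,(.46,-.117),rad=.03))
go(*b[0],.038,np.arctan2(-.175,.577))
E
```

```text
time: 5.72
ee_pos: [0.5767, -0.1741, 0.1679]
tcp_rot: [-2.519, -1.873, 0.003]
ft_force: [-0.2, -0.4, -1.0]
opening: 0.0736
t 5.72 p [ 0.5767 -0.1741  0.1679] rot [-2.519 -1.873  0.003] F [-0.23 -0.45 -0.99] open 0.0736 q [-0.39  0.22  1.3  -0.    1.63 -0.09]
B (array([ 0.57718385, -0.17525043]), 256, np.float64(0.000219792865371803)) A (array([ 0.45998675, -0.11804953]), 670, np.float64(0.0002662020448947448))
row [  0.3   1.2 130.3] [-0.003  0.     0.   ] rows needed 3.1251230651558357 0.02344145050448755
```

View pics/w4.png

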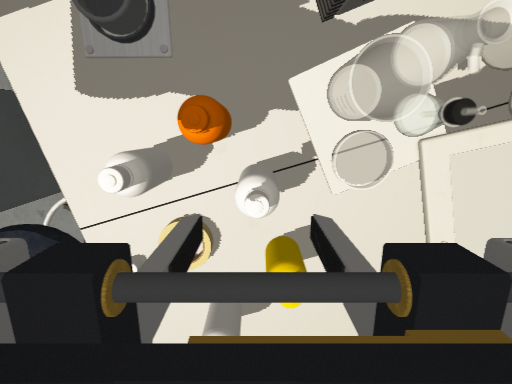

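B is centred at (258,195); yellow and the glass dish are clear of the finger paths.

```bash
python3 -m pendant '[[[74,0.3,1,40,0,0,0],[74,0.3,1,80,0,0,0],[74,0.3,1,128,0,0,0],[74,0.3,1,128,0,0,0],[74,0.3,1,128,0,0,0],[40,0.3,1,128,0,0,0],[40,0.3,1,128,0,0,0],[40,0.3,1,128,0,0,0],[40,0.3,1,128,0,0,0],[40,0.3,1,128,0,0,0]]]' 25
python3 -m pendant '[[[40,0,0,0,0,0,0],[40,0,0,-5,0,0,0],[40,0,0,-10,0,0,0],[40,0,0,-15,0,0,0],[40,0,0,-15,0,0,0],[40,0,0,-15,0,0,0],[40,0,0,-15,0,0,0],[40,0,0,-15,0,0,0],[40,0,0,-15,0,0,0]]]'
for i in 1 2 3 4 5; do python3 -m pendant '[[[40,0,0,0,0,0,0],[40,0,0,0,0,0,0]]]'|grep -E "force|ee_pos"; done
```

```text
time: 6.6
ee_pos: [0.5775, -0.1756, 0.0426]
tcp_rot: [-2.523, -1.872, 0.002]
ft_force: [-2.3, 0.5, 8.0]
opening: 0.045
time: 7.35
ee_pos: [0.5773, -0.1754, 0.0571]
tcp_rot: [-2.522, -1.871, 0.003]
ft_force: [-0.5, 1.2, -3.9]
opening: 0.0454
ee_pos: [0.577, -0.1754, 0.0568]
ft_force: [-0.3, -0.2, -3.7]
ee_pos: [0.5769, -0.1753, 0.0566]
ft_force: [0.2, -0.3, -4.6]
ee_pos: [0.5769, -0.1753, 0.0566]
ft_force: [0.8, 0.2, -4.4]
ee_pos: [0.577, -0.1753, 0.0566]
ft_force: [0.4, -0.1, -4.1]
ee_pos: [0.577, -0.1753, 0.0567]
ft_force: [-0.2, -0.0, -4.0]
```

B reads about −4.2 N, so it is the heavy one. Raise the grip force, lift over the orange bottle and approach the cup.

```bash
python3 -m pendant '[[[40,0,0,-20,0,0,0],[40,0,0,-50,0,0,0],[40,0,0,-80,0,0,0],[40,0,0,-110,0,0,0],[40,0,0,-140,0,0,0],[40,0,0,-155,0,0,0],[40,0,0,-160,0,0,0],[40,0,0,-160,0,0,0]]]' 50
python3 -c "
from h import *
st();go(.50,-.02,.215,.1)"
```

```text
time: 8.85
ee_pos: [0.5782, -0.1756, 0.2186]
tcp_rot: [2.522, 1.871, -0.0]
ft_force: [-0.1, 1.0, -4.5]
opening: 0.0447
t 8.85 p [ 0.5782 -0.1756  0.2186] rot [ 2.522  1.871 -0.   ] F [-0.09  1.03 -4.51] open 0.0447 q [-0.39  0.21  1.21 -0.    1.72 -0.09]
row [ 126.3 -120.     3.4] [ 0.001  0.001 -0.394] rows needed 4.178080705352411 3.1540159300030552
```

```bash
python3 -m pendant '[[[40,30,-30,0,0,0,-0.1],[40,60,-60,0,0,0,-0.2],[40,90,-90,0,0,0,-0.3],[40,115,-110,0,0,0,-0.394],[40,126,-120,0,0,0,-0.394],[40,126,-120,0,0,0,-0.394],[40,126,-120,0,0,0,-0.394]]]'
python3 - <<'E'
from h import *
st()
k=cams.calibration('wrist');p,d=cams.camera('wrist');save(p,'w5');np.savez('pics/w5',d=d,**k)
P,u,v=cloud(k,d)
for z in [(.047,.058),(.049,.055)]: print(fit(P,(.491,.0535),R=.0278,rad=.045,zl=z))
m=(P[:,2]>.045)&(P[:,2]<.06)&(np.hypot(P[:,0]-.491,P[:,1]-.0535)<.05);Q=P[m];print(len(Q),np.median(Q[:,2]),Q.min(0),Q.max(0))
e=cv2.minEnclosingCircle((Q[:,:2]*1000).astype(np.float32));print(e)
m=(P[:,2]>.03)&(P[:,2]<.045)&(np.hypot(P[:,0]-.491,P[:,1]-.0535)<.02);print('floor',m.sum(),np.median(P[m,2]) if m.any() else 0)
E
```

```text
time: 9.43
ee_pos: [0.4992, -0.02, 0.2168]
tcp_rot: [2.107, 2.33, -0.004]
ft_force: [0.7, 0.3, -4.4]
opening: 0.0444
t 9.43 p [ 0.4992 -0.02    0.2168] rot [ 2.107  2.33  -0.004] F [ 0.73  0.33 -4.4 ] open 0.0444 q [-0.15 -0.03  1.47 -0.    1.7  -0.25]
(array([0.49177252, 0.05437404]), 555, np.float64(0.0014551733711378762))
(array([0.49180846, 0.05439326]), 544, np.float64(0.0014392434885515534))
572 0.05159377568164364 [0.4620738  0.02484788 0.04512197] [0.52161512 0.08389584 0.05371021]
((491.766845703125, 54.4466552734375), 29.869688034057617)
floor 839 0.04132266733542134
```

View pics/w5.png

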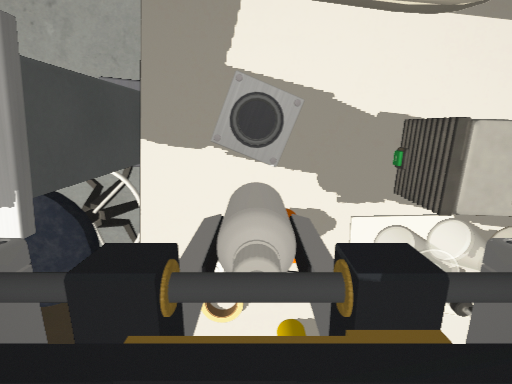

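Run:
```python
from h import *
f=np.load('pics/w5.npz');P,u,v=cloud(f,f['d'])
print(fit(P,(.4992,-.02),rad=.03,zl=(.178,.2)))
m=(np.hypot(P[:,0]-.4992,P[:,1]+.02)<.03)&(P[:,2]>.14);Q=P[m];print(len(Q),Q.min(0),Q.max(0));
for z in np.arange(.17,.25,.01):
    s=Q[(abs(Q[:,2]-z)<.005)]; 
    if len(s): print(round(z,3),len(s),s.min(0).round(4),s.max(0).round(4))
go(.4918,.0544,.15,np.arctan2(.0544,.4918))
```

```text
(array([ 0.49892355, -0.01941557]), 296, np.float64(0.00015032507877017095))
21676 [ 0.46986519 -0.03437214  0.17781679] [0.52674924 0.00945491 0.35535908]
0.18 77 [ 0.4773 -0.0109  0.1778] [0.5186 0.004  0.1846]
0.19 142 [ 0.4773 -0.0113  0.185 ] [0.5184 0.0038 0.1948]
0.2 168 [ 0.4772 -0.0121  0.195 ] [0.52   0.0036 0.2049]
0.21 188 [ 0.4772 -0.0124  0.205 ] [0.5196 0.0036 0.2149]
0.22 310 [ 0.4701 -0.0147  0.215 ] [0.5267 0.0033 0.225 ]
0.23 373 [ 0.4699 -0.015   0.2251] [0.5266 0.0034 0.235 ]
0.24 462 [ 0.4699 -0.016   0.235 ] [0.5265 0.0031 0.245 ]
row [75.7 -0.3 66.9] [-0.001  0.002 -0.011] rows needed 2.4223466912010574 0.09006113512809223
```

```bash
python3 -m pendant '[[[40,25,0,0,0,0,0],[40,50,0,10,0,0,0],[40,70,0,40,0,0,0],[40,75,0,70,0,0,0],[40,75,0,90,0,0,0],[40,75,0,100,0,0,0],[40,75,0,100,0,0,0],[40,75,0,100,0,0,0]]]'
python3 - <<'E'
from h import *
st()
k=cams.calibration('wrist');p,d=cams.camera('wrist');save(p,'w6')
P,u,v=cloud(k,d);o=r.get_obs()['ee_pos']
print('bottle',fit(P,o[:2],rad=.03,zl=(.08,.11)))
m=(P[:,2]>.045)&(P[:,2]<.058)&(np.hypot(P[:,0]-.491,P[:,1]-.0535)<.05);Q=P[m];print(len(Q),Q.min(0),Q.max(0),fit(P,(.4918,.0544),R=.03,rad=.045,zl=(.02,.045)))
s,ds=cams.camera('side');save(s,'s6')
P,u,v=cloud('side',ds);print('side bottle',fit(P,o[:2],rad=.035,zl=(.08,.11)),'H',fit(P,(.4918,.0544),R=.03,rad=.045,zl=(.02,.045)))
go(.4921,.0538,.098,np.arctan2(.0544,.4918))
E
```

```text
time: 10.15
ee_pos: [0.4926, 0.0526, 0.1167]
tcp_rot: [2.111, 2.327, -0.005]
ft_force: [0.7, -0.2, -4.3]
opening: 0.0449
t 10.15 p [0.4926 0.0526 0.1167] rot [ 2.111  2.327 -0.005] F [ 0.69 -0.21 -4.33] open 0.0449 q [-0.01  0.    1.64 -0.    1.5  -0.1 ]
bottle (array([0.49240369, 0.05310454]), 466, np.float64(0.0001804184052169232))
605 [0.46244678 0.04233284 0.04505888] [0.52096587 0.08447722 0.05468081] (array([0.49366994, 0.04617173]), 732, np.float64(0.006171140404438503))
side bottle (array([0.49052576, 0.05213797]), 135, np.float64(0.001171674382514776)) H (array([0.48913622, 0.05293025]), 249, np.float64(0.010323436240765569))
row [ 1.1 -1.6 20.8] [ 0.002  0.003 -0.012] rows needed 0.49999894141158036 0.10315845686461442
```

View pics/w6.png

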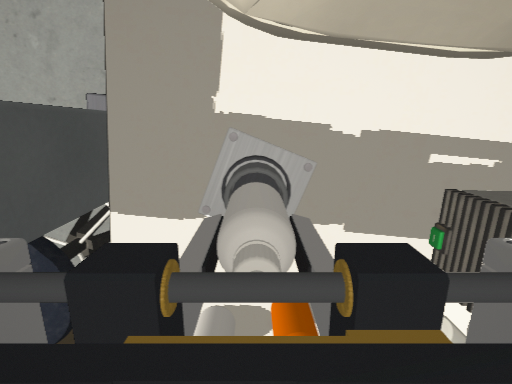

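View pics/s6.png

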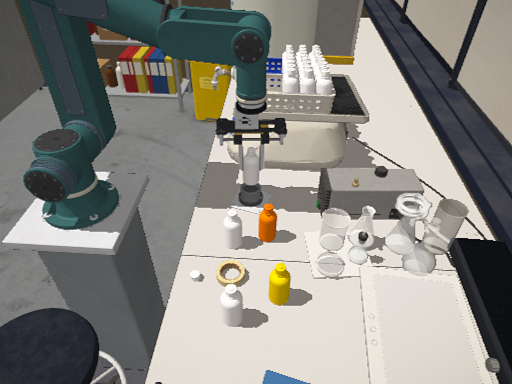

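Both views show the bottle just above the cup, about 1.3 mm short in y. Correct that and lower slowly.

```bash
python3 -m pendant '[[[40,1.2,-1.6,5,0.002,0.003,-0.012],[40,1.2,-1.6,10,0.002,0.003,-0.012],[40,1.2,-1.6,15,0.002,0.003,-0.012],[40,1.2,-1.6,18,0.002,0.003,-0.012],[40,1.2,-1.6,18,0.002,0.003,-0.012],[40,1.2,-1.6,18,0.002,0.003,-0.012]]]'
python3 -c "
from h import *
st();k=cams.calibration('wrist');p,d=cams.camera('wrist')
P,u,v=cloud(k,d);o=r.get_obs()['ee_pos']
print('bottle',fit(P,o[:2],rad=.03,zl=(.065,.09)));go(.492,.0539,.085,.1102)"
```

```text
time: 10.75
ee_pos: [0.4918, 0.0539, 0.1003]
tcp_rot: [-2.096, -2.339, 0.0]
ft_force: [1.0, 0.8, -4.6]
opening: 0.0448
t 10.75 p [0.4918 0.0539 0.1003] rot [-2.096 -2.339  0.   ] F [ 0.95  0.79 -4.56] open 0.0448 q [-0.01  0.01  1.66  0.    1.47 -0.12]
bottle (array([0.49155082, 0.05448782]), 379, np.float64(0.0001776645740053975))
row [-0.  -0.  15.6] [-0. -0. -0.] rows needed 0.37513687520989836 0.0050013528724349
```

```bash
python3 -m pendant '[[[40,0,0,3,0,0,0],[40,0,0,6,0,0,0],[40,0,0,9,0,0,0],[40,0,0,12,0,0,0],[40,0,0,12,0,0,0]]]'
python3 -m pendant '[[[40,0,0,2,0,0,0],[40,0,0,4,0,0,0],[40,0,0,6,0,0,0],[40,0,0,6,0,0,0]]]'
```

```text
time: 11.22
ee_pos: [0.4914, 0.054, 0.0876]
tcp_rot: [-2.095, -2.339, 0.001]
ft_force: [-0.8, -1.1, -4.1]
opening: 0.0447
time: 11.55
ee_pos: [0.4914, 0.0539, 0.0816]
tcp_rot: [-2.095, -2.339, 0.002]
ft_force: [-0.5, -0.6, -0.8]
opening: 0.045
```

```bash
for i in 1 2 3; do python3 -m pendant '[[[40,0,0,1,0,0,0],[40,0,0,2,0,0,0],[40,0,0,2,0,0,0]]]'|grep -E "ee_pos|force"; done
```

```text
ee_pos: [0.4915, 0.0539, 0.08]
ft_force: [-1.1, 0.2, -0.9]
ee_pos: [0.4914, 0.054, 0.0782]
ft_force: [-2.9, 0.7, 1.7]
ee_pos: [0.4915, 0.054, 0.0767]
ft_force: [-3.8, -0.5, 3.9]
```

```bash
for i in 1; do python3 -m pendant '[[[40,0,-0.5,1,0,0,0],[40,0,-0.5,2,0,0,0],[40,0,-0.5,2,0,0,0]]]'|grep -E "ee_pos|force"; done;python3 -m pendant '[[[40,0,0,1,0,0,0],[40,0,0,2,0,0,0],[40,0,0,2,0,0,0]]]'
python3 -c "
from h import *
print(r.get_obs()['wrist_torque']);k=cams.calibration('wrist');p,d=cams.camera('wrist');save(p,'w7')
P,u,v=cloud(k,d);o=r.get_obs()['ee_pos']
print('bottle',fit(P,o[:2],rad=.03,zl=(.054,.065)),fit(P,o[:2],rad=.03,zl=(.065,.08)))
Q=P[(P[:,2]>.04)&(P[:,2]<.053)&(np.hypot(P[:,0]-.4918,P[:,1]-.0544)<.04)];print(np.median(Q,0),Q.max(0),Q.min(0))"
```

```text
ee_pos: [0.4914, 0.054, 0.0759]
ft_force: [-4.0, 0.3, 6.4]
time: 12.8
ee_pos: [0.4914, 0.054, 0.075]
tcp_rot: [2.096, 2.34, 0.001]
ft_force: [-5.1, 0.5, 7.3]
opening: 0.0449
[-0.02804822  0.9334194  -0.03554376]
bottle (array([0.4912312 , 0.05438688]), 187, np.float64(0.00014833611924072282)) (array([0.49131893, 0.05426032]), 351, np.float64(0.001345861029965615))
[0.4888057  0.07499398 0.0446025 ] [0.5206449  0.08436694 0.05294773] [0.46220866 0.04924228 0.04003071]
```

View pics/w7.png

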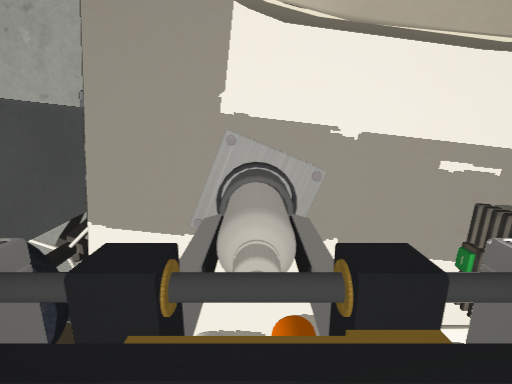

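The rim is now at 0.0446, so the pan is on its stop. The seat has yet to move. Continue pressing in small steps.

```bash
for i in 1 2 3; do python3 -m pendant '[[[40,0,0,1,0,0,0],[40,0,0,2.5,0,0,0],[40,0,0,2.5,0,0,0]]]'|grep -E "ee_pos|force"; done
```

```text
ee_pos: [0.4914, 0.054, 0.0735]
ft_force: [-5.1, -0.5, 7.3]
ee_pos: [0.4914, 0.054, 0.0719]
ft_force: [-3.6, 0.2, 5.8]
ee_pos: [0.4914, 0.0539, 0.0705]
ft_force: [-4.5, -1.6, 6.8]
```

```bash
for i in 1 2 3 4 5; do python3 -m pendant '[[[40,0,0,1,0,0,0],[40,0,0,2.5,0,0,0],[40,0,0,2.5,0,0,0]]]'|grep -E "ee_pos|force"; done
python3 -c "
from h import *
k=cams.calibration('wrist');p,d=cams.camera('wrist');save(p,'w8')
P,u,v=cloud(k,d);o=r.get_obs()['ee_pos']
Q=P[(np.hypot(P[:,0]-o[0],P[:,1]-o[1])<.012)&(P[:,2]<.16)];print('cap top',o,Q.max(0),np.percentile(Q[:,2],95))
print('bottle',fit(P,o[:2],rad=.03,zl=(.052,.065)))"
```

```text
ee_pos: [0.4914, 0.054, 0.0689]
ft_force: [-4.4, 0.2, 5.3]
ee_pos: [0.4913, 0.054, 0.0674]
ft_force: [-3.5, 0.1, 6.6]
ee_pos: [0.4913, 0.054, 0.0659]
ft_force: [-4.8, -0.2, 6.9]
ee_pos: [0.4913, 0.054, 0.0643]
ft_force: [-4.6, 0.7, 7.0]
ee_pos: [0.4913, 0.054, 0.0628]
ft_force: [-4.5, -0.6, 6.3]
cap top [0.49134077 0.05397278 0.06280908] [0.50286324 0.06591004 0.13132627] 0.1300654624766263
bottle (array([0.49123976, 0.05425408]), 274, np.float64(0.0006916608626286544))
```

```bash
for i in 1 2 3; do python3 -m pendant '[[[40,0,0,1,0,0,0],[40,0,0,2.5,0,0,0],[40,0,0,2.5,0,0,0]]]'|grep -E "ee_pos|force"; done
```

```text
ee_pos: [0.4913, 0.054, 0.0612]
ft_force: [-4.6, 0.3, 6.6]
ee_pos: [0.4913, 0.054, 0.0597]
ft_force: [-5.2, -0.0, 6.3]
ee_pos: [0.4913, 0.054, 0.0581]
ft_force: [-4.4, -0.9, 6.8]
```

```bash
for i in 1 2; do python3 -m pendant '[[[40,0,0,1,0,0,0],[40,0,0,2,0,0,0],[40,0,0,2,0,0,0]]]'|grep -E "ee_pos|force"; done
```

```text
ee_pos: [0.4913, 0.054, 0.0574]
ft_force: [-4.9, -0.1, 7.8]
ee_pos: [0.4913, 0.054, 0.0573]
ft_force: [-6.7, -0.0, 10.7]
```

```bash
for i in 1 2; do python3 -m pendant '[[[40,0,0,1.5,0,0,0],[40,0,0,3,0,0,0],[40,0,0,3,0,0,0]]]'|grep -E "ee_pos|force"; done
python3 -c "
from h import *
st()
k=cams.calibration('wrist');p,d=cams.camera('wrist');save(p,'w9');s,_=cams.camera('side');save(s,'s9')
P,u,v=cloud(k,d);o=r.get_obs()['ee_pos']
Q=P[(np.hypot(P[:,0]-o[0],P[:,1]-o[1])<.012)&(P[:,2]<.16)];print('cap top',Q.max(0))"
```

```text
ee_pos: [0.4913, 0.054, 0.0573]
ft_force: [-8.7, 0.4, 15.6]
ee_pos: [0.4913, 0.054, 0.0573]
ft_force: [-8.7, 0.6, 17.0]
t 16.65 p [0.4913 0.054  0.0573] rot [2.092 2.338 0.004] F [-8.7   0.6  17.02] open 0.0446 q [-0.    0.04  1.72 -0.    1.38 -0.12]
cap top [0.50271873 0.06584815 0.12605354]
```

View pics/s9.png

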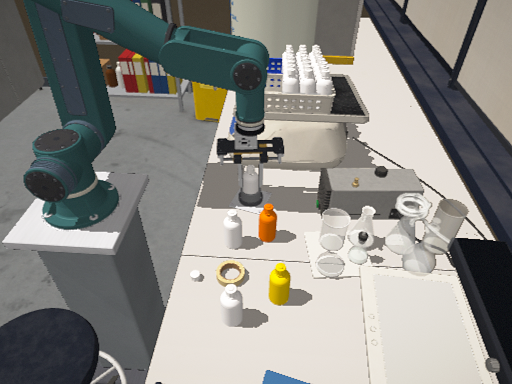

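At the stop: 17 N with no more travel, and the cap top at 0.126 matches fully home. Relax, let go and go straight up.

```bash
python3 -m pendant '[[[40,0,0,0,0,0,0],[40,0,0,0,0,0,0],[74,0,0,0,0,0,0],[74,0,0,0,0,0,0],[74,0,0,0,0,0,0],[74,0,0,0,0,0,0],[74,0,0,0,0,0,0]]]'
```

```text
time: 17.33
ee_pos: [0.4915, 0.054, 0.0569]
tcp_rot: [2.092, 2.338, 0.004]
ft_force: [-0.2, 0.8, 0.8]
opening: 0.0729
```

```bash
python3 -m pendant '[[[74,0,0,-15,0,0,0],[74,0,0,-40,0,0,0],[74,0,0,-80,0,0,0],[74,0,0,-120,0,0,0],[74,0,0,-150,0,0,0],[74,-60,0,-150,0,0,0],[74,-70,0,-150,0,0,0],[74,-70,0,-150,0,0,0],[74,-70,0,-150,0,0,0]]]'
python3 - <<'E'
from h import *
st()
k=cams.calibration('wrist');p,d=cams.camera('wrist');save(p,'w10');s,ds=cams.camera('side');save(s,'s10')
P,u,v=cloud(k,d)
print('B',fit(P,(.4915,.054),rad=.033,zl=(.053,.082)),fit(P,(.4915,.054),rad=.033,zl=(.053,.066)),fit(P,(.4915,.054),rad=.033,zl=(.066,.08)))
Q=P[np.hypot(P[:,0]-.4915,P[:,1]-.054)<.012];print('top',Q.max(0),np.median(Q[Q[:,2]>Q[:,2].max()-.004],0))
m=(np.hypot(P[:,0]-.4918,P[:,1]-.0544)>.0258)&(np.hypot(P[:,0]-.4918,P[:,1]-.0544)<.029)&(P[:,2]>.04)&(P[:,2]<.056);Q=P[m];print('rim',len(Q),np.median(Q,0),cv2.minEnclosingCircle((Q[:,:2]*1000).astype(np.float32)))
P,u,v=cloud('side',ds);print('A',fit(P,(.457,-.119),rad=.033),'C',fit(P,(.48,-.338),rad=.033))
E
```

```text
time: 18.08
ee_pos: [0.4987, -0.0164, 0.2068]
tcp_rot: [2.096, 2.335, 0.005]
ft_force: [-0.3, 0.4, -1.0]
opening: 0.0744
t 18.08 p [ 0.4987 -0.0164  0.2068] rot [2.096 2.335 0.005] F [-0.26  0.38 -1.  ] open 0.0744 q [-0.15 -0.03  1.49  0.    1.68 -0.25]
B (array([0.4915, 0.054 ]), 0, None) (array([0.4915, 0.054 ]), 0, None) (array([0.4915, 0.054 ]), 0, None)
top [0.50340743 0.06570629 0.13142436] [0.49127433 0.05361671 0.12853221]
rim 325 [0.49805339 0.05890137 0.04753635] ((491.7995910644531, 54.41381072998047), 28.988147735595703)
A (array([ 0.4572667 , -0.11896918]), 269, np.float64(0.0009588867921852588)) C (array([ 0.47996941, -0.33785429]), 290, np.float64(0.0005662387042988095))
```

View pics/w10.png

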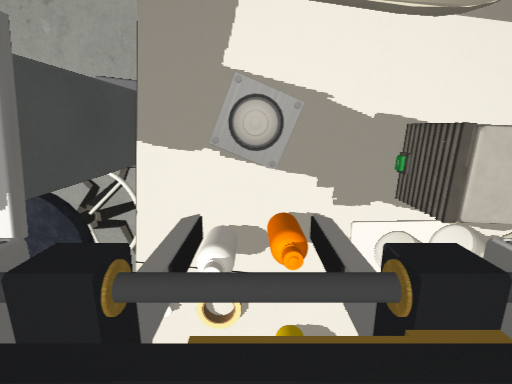

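View pics/s10.png

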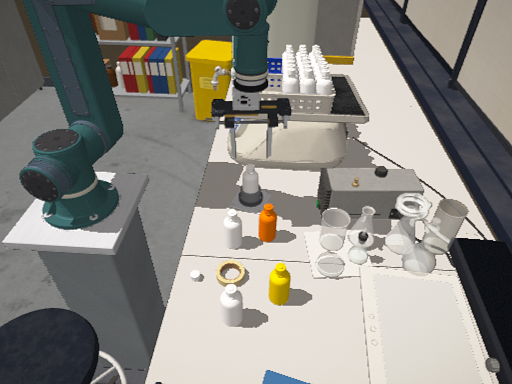

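The bottle stands upright in the cup (wrist image 256,121, side image 250,185). The rim is at 0.0475 (pan ≈ 4 mm), and the cap top is 81 mm above the rim against 82 mm when fully home. A and C have not moved. Handing in.

```bash
python3 -c "
from h import *
st();print(close_job())"
```

```text
t 18.18 p [ 0.4984 -0.015   0.2065] rot [2.093 2.339 0.004] F [ 0.44  0.09 -0.07] open 0.074 q [-0.14 -0.03  1.49  0.    1.68 -0.25]
the job is handed in; nothing more can be done
None
```

The heavy bottle is in the cup with the floor pressed fully down and has been let go. I handed the job in at about 18 s; it reports no verdict.

**Finding the heavy bottle:** I lifted the nearest bottle first. It read about 1.1 N on the wrist, so I put it back where it stood. The second, between the orange and yellow look-alikes, read about 4.2 N (roughly 0.43 kg), so it was the heavy one. I did not lift the third.

**Pressing it in:** The cup sank to its stop, then the floor slid down at a steady 7 N or so of press at the wrist. I stopped at 17 N, when it moved no further; adding the bottle's weight, that is about 21 N on the floor, under the 40 N limit. I then relaxed the press, opened the fingers and raised the hand clear.

**Last checks:**
- **Position:** the bottle's cap looks less than 1 mm off the cup's axis.
- **Depth:** the cap top is about 81 mm above the rim by wrist depth; fully home would be 82 mm. The highest single depth points read about 2 mm higher, which I took as noise.
- **Cup:** the rim sits about 4 mm lower than unloaded, which fits the heavy bottle.
- **Other bottles:** the two light ones are upright and within 1 mm of where they started.
- **Tape roll and loose cap:** they look untouched in the pictures; I did not measure them again at the end.

**Unmet or odd:**
- **Bottle wall:** the final wrist-camera fit to the bottle's wall found no points, because the camera saw it from above. Its uprightness in the cup is judged from the pictures and the cap only.
- **Sideways force:** pressing also built up a sideways force of 4 to 9 N at the wrist, which dropped to almost nothing on release.

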